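# Open the sample jar in its holder

## Task

Pick up the square amber jar with its black screw cap still tightly on, and set it upright and fully down into the square pocket of the blue holder, so that it cannot turn. Then unscrew the cap (counter-clockwise seen from above), stop turning when the threads let go, which is when the white mark on the cap comes in line with the white mark on the jar, lift the cap straight up off the jar, and finish still holding it level and just above the open mouth, clear of the jar. Do not tip the jar, leave it in the holder, and leave the two vials, the brass weight and the tape roll alone.

Things in the scene. Friction and masses are not known exactly. Their poses are not given: they have to be found in the camera images.
- jar: Loose amber jar, 0.3 kg, body square 56 x 56 mm and 70 mm high; above it a round neck, whose rim lies at 96 mm. Origin: centre of the underside; z up, x and y square to its flat faces. A white mark runs up the middle of its -x face. It starts standing on the table with the cap on. On its own it would turn with the cap.
- cap: Round black ribbed screw cap, 60 mm across over its ribs, 24 mm high. Origin: centre of its lower edge; z up. A white mark on its top and side lies on its -x side. Screwed on, its lower edge is 77 mm above the jar's underside and its yaw relative to the jar is -72 to -60 degrees. The jar may be lifted and carried by the tight cap. A spring liner inside pushes it up with 15 to 18 N while it is on.
- holder: Fixed blue block 110 x 110 mm, 30 mm high, standing on the table. Origin: centre of its underside; x and y along its sides. In its middle is a square pocket, 61 x 61 mm, sides along x and y, with a 4 mm chamfer; its floor is 8 mm above the table. The jar fits in any of the four quarter turns; it stands 22 mm deep.
- vial_a: Loose sample vial, 25 mm across, 55 mm high, origin at the centre of the underside; leave alone.
- vial_b: Loose sample vial, 25 mm across, 55 mm high, origin at the centre of the underside; leave alone.
- brass_weight: Loose brass check weight, 32 mm across, 30 mm high, origin at the centre of the underside; leave alone.
- tape_roll: Loose dark tape roll lying flat, 55 mm across, 19 mm high, origin at the centre of the underside; leave alone.
- cap_top (a point): Centre of the cap's top. Turning the cap counter-clockwise (from above) takes up to about 0.45 N m; it lets go when its yaw relative to the jar passes -22 degrees and is free to lift from -20 to +20 (marks in line = 0); beyond +22 it strikes the next thread. It rises about 1 mm as it turns and springs up 4 mm when free, but may also be turned at constant height.
Not all that is in view belongs to the job. Leave any brown look-alike of the cap alone.

How it is judged:
On the way, in this order (a step that is already met when the one before it is completed fails the run):
1. the jar is fully down in the holder's pocket with its cap still tightly on (z of jar in the frame of holder below 0.012 m and horizontal distance between jar and holder below 0.006 m and angle between jar's own z axis and vertical below 0.1 rad and z of cap in the frame of jar below 0.0815 m and angle between the x axis of cap and the x axis of jar, either way round above 0.75 rad), for 0.2 s.
2. the cap is turned until its threads let go, the jar still down in the pocket (z of jar in the frame of holder below 0.014 m and horizontal distance between jar and holder below 0.006 m and angle between the x axis of cap and the x axis of jar, either way round below 0.5 rad), for 0.1 s.
At the end, for the whole second after the job is handed in: The jar is fully down in the holder (within 6 mm of centre, 4 mm of the floor, upright). The cap is held still by the fingers alone, its lower edge 3 to 69 mm above the jar's rim, within 25 mm of its axis, tilt under 0.25 rad, marks within 0.7 rad of in line (z of jar in the frame of holder below 0.012 m and horizontal distance between jar and holder below 0.006 m and angle between jar's own z axis and vertical below 0.1 rad and z of cap in the frame of jar between 0.099 and 0.165 m and horizontal distance between cap and jar below 0.025 m and angle between cap's own z axis and vertical below 0.25 rad and angle between the x axis of cap and the x axis of jar, either way round below 0.7 rad and contact force between cap and the fingers above 1 N and contact force between cap and jar below 0.1 N and linear speed of cap below 0.03 m/s); the arm keeps its last pose, push and grip.
It fails at once if the jar is tipped by more than 0.5 rad (angle between jar's own z axis and vertical above 0.5 rad).
It fails at once if a vial, the brass weight or the tape roll is moved by more than 30 mm (distance of any of vial_a, vial_b, brass_weight, tape_roll from where it was at the start of the episode above 0.03 m).
It also fails if it takes over 45 s, if anything falls off the work surface, if the arm or the gripper's body presses on something with over 40 N, if the wrist force passes 120 N, or if a joint passes its speed limit or range.

## Robot

A 7-joint arm with a two-finger parallel gripper is mounted at the origin on a cart in front of the work surface, level with it; the furniture and walls round the work are solid. World frame = base frame: x ahead of the robot, y to its left, z up, the work surface at z = 0. Lengths are in m, angles in rad, forces in N, time in s.
With the tool pointing down it reaches from about 0.425 to 0.925 m from the base axis. Payload 6.8 kg.
Tool frame: the origin (TCP) lies at the very end of the fingers, on their centre line; the grasp point (between the pads) lies 19 mm behind it; z points along the fingers, y is the line along which they close (so a half turn about z gives the same grasp; the last joint's range is limited). The gripper opens to 85 mm and grips with 20 to 120 N. Pads are 22 mm wide; open, the fingers measure 114 mm over their backs; the gripper's body (76 mm by 85 mm) begins 54 mm behind the grasp point. The pads swing forward as they close: fully open they stand 13 mm farther back than shut.
Start: joints at [1.156, 0.477, 0.022, 1.555, -0.011, 1.109, -0.083], TCP at [0.204, -0.643, 0.231] pointing down, gripper open.
Joint ranges: [-2.96, 2.96], [-0.34, 2.1], [-1.41, 1.46], [0.24, 2.44], [-1.37, 4.51], [0.17, 1.92], [-2.96, 2.96]. Speed limits (rad/s): [2.39, 2.39, 3.14, 3.14, 3.14, 3.14, 3.14].

## Interface

Orientations are given as a unit quaternion [w, x, y, z].
In Python, from station import bot gives the robot as it stands.
- The arm moves only by the tool jog_arm, never from a script. Its argument "motion" is a list of rows, each a list of 7 numbers: the turn, a rotation vector about the tool's x, y, z in rad, then the shift along the tool's x, y, z in mm, then the finger opening in mm, from 0 to 85.4. A call has 1 to 10 rows; each row is the pose to reach, as a shift and turn from the pose commanded when the call began, along the tool's axes at that moment; what a row does not reach only later rows make up. A row lasts 1/8 s, in which the tool goes at most 62.5 mm and 10.7 degrees, less where a joint would pass 70% of its speed; a pose out of reach is approached as far as the arm can. A call with a gripper value outside its range is refused whole. The fingers move at their own pace and stop on an object; "grip_force" is the grip in N (left out, the last holds). Time passes only in rows, so rows that repeat a pose let the fingers close. It gives the time, the measured TCP pose, the force, the opening and the grip force at its end, in the units of the state.
- bot.get_obs(): the state, without advancing time (a new reading comes with each control period).
- bot.read_camera(name): name is "scene" or "top" or "wrist"; returns a dict with "pixels" (480x640x3 uint8, red, green, blue), "camera_matrix" (3x3 intrinsics, pixels), "distortion" ([k1, k2, p1, p2, k3] as OpenCV has them; the pictures are not rectified), "T" (4x4, takes a point from camera to world coordinates); the wrist camera has in their place "tool_from_camera" (4x4, takes a point from camera to tool coordinates, whose origin is the TCP and whose axes are the flange's). Camera axes: x right, y down, z forward; pixel columns grow to the right and rows downward; lengths in m; the calibration is good to about 2 mm. A picture is of the moment at which its call begins: read the wrist's pose just before it. There is no depth.
- bot.hand_in(): hands the job in; it is judged then, once.
Trained networks look in a picture, given as the dict that the camera call returned (one of the last four; its "shot" number tells which), for a name from the list of things; names that differ only in an ending like _2 or _b are one class to them, and where a whole thing is asked for, a point or a joint stands for the part that bears it (a point fixed in the world has none). Each returns a list of dicts, best first, with "score" (0 to 1); they miss things now and then, are a little off and sometimes report something else, mostly with a low value. They report only what shows in the picture. A call takes as long as a camera call. They do not tell look-alikes from the thing itself.
- bot.spot_in(thing, picture): "xy" ([column, row] in pixels, amid what is visible of it).
- bot.tip_of(thing, picture): "xy" ([column, row] in pixels: a listed point, or the origin of a listed thing).
The state is a dict: "t": time; "q": joint angles; "joint_vel": joint speeds; "joint_torque": joint torques, N m; "eef_pos": TCP position; "tool_rot": TCP orientation; "contact_force": force on the tool from outside, world axes, zero at the start; "torque": the same for the moment, N m; "gripper_width": opening from 0.0 (shut) to 1.0 (fully open); "grasp_force": force on a finger pad.
Only numpy, scipy, OpenCV 4.12 (cv2) and the standard library are available. Lean on these libraries where they do the work, as an engineer would, in place of code of your own. Each camera call takes 0.05 s, during which the arm holds its last target. There are 200 camera calls.

## Working session

There is one attempt and no reset: what is moved stays moved. The work goes in short steps, Python scripts to look and compute and a tool call to move; the robot and the scene stay as the last step left them, time stands still between calls to the robot, and variables do not carry over. Pictures are saved under pics/ and viewed, at most 10 in all, crops included, and the job is handed in when it is done.

Besides the shell and the picture viewer there is one more tool, called by a JSON object that holds its "name" and its "arguments", one argument or row to a line. jog_arm: Moves the arm, as the interface text tells. Its arguments: {"type":"object","properties":{"motion":{"type":"array"},"grip_force":{"type":"number"}},"required":["motion"]}

```bash
mkdir -p pics
cat > h.py <<'E'
import numpy as np, cv2
from station import bot
from scipy.spatial.transform import Rotation as R
def Rt(o): q=o["tool_rot"]; return R.from_quat([q[1],q[2],q[3],q[0]])
def shot(name):
    o=bot.get_obs(); p=bot.read_camera(name)
    if name=="wrist":
        T=np.eye(4);T[:3,:3]=Rt(o).as_matrix();T[:3,3]=o["eef_pos"];p["W"]=T@np.array(p["tool_from_camera"])
    else: p["W"]=np.array(p["T"])
    return p
def ray(p,xy):
    u=cv2.undistortPoints(np.array([[xy]],float),np.array(p["camera_matrix"]),np.array(p["distortion"]))[0,0]
    d=p["W"][:3,:3]@np.array([u[0],u[1],1]);return p["W"][:3,3],d/np.linalg.norm(d)
def atz(p,xy,z):
    o,d=ray(p,xy);return o+d*(z-o[2])/d[2]
def tri(rs):
    A=sum(np.eye(3)-np.outer(d,d) for o,d in rs);b=sum((np.eye(3)-np.outer(d,d))@o for o,d in rs);return np.linalg.solve(A,b)
def proj(p,X):
    T=np.linalg.inv(p["W"]);r=cv2.Rodrigues(T[:3,:3])[0]
    return cv2.projectPoints(np.array(X,float).reshape(-1,3),r,T[:3,3],np.array(p["camera_matrix"]),np.array(p["distortion"]))[0][:,0]
def save(p,n,box=None,s=1):
    im=p["pixels"][:,:,::-1]
    if box: im=im[box[1]:box[3],box[0]:box[2]]
    cv2.imwrite("pics/"+n,cv2.resize(im,None,fx=s,fy=s,interpolation=cv2.INTER_CUBIC))
E
python3 - <<'E'
from h import *
np.set_printoptions(precision=4,suppress=True)
o=bot.get_obs();print(o)
for c in("scene","top"):
    p=shot(c);save(p,c+".png");print(c,p["W"][:3,3])
    for th in("jar","cap","cap_top","holder","vial_a","brass_weight","tape_roll"):
        print(th,[(np.round(d["xy"],1),round(d["score"],2)) for d in bot.tip_of(th,p)][:4])
E
```

```text
{'t': 0.0, 'q': array([ 1.1559,  0.4778,  0.0224,  1.5564, -0.0115,  1.1093, -0.0831]), 'joint_vel': array([-0.0004, -0.0025,  0.0003, -0.0004,  0.0005, -0.0006, -0.0019]), 'joint_torque': array([  0.0003, -59.6444,   1.6083, -28.1195,   0.0125,   0.0094,
        -0.    ]), 'eef_pos': array([ 0.2037, -0.6429,  0.2303]), 'tool_rot': array([-0.0009,  0.9883,  0.1528, -0.0002]), 'contact_force': array([-0.2421,  0.5843, -0.7992]), 'torque': array([0.0294, 0.0103, 0.0089]), 'grasp_force': 0.0, 'gripper_width': 0.9994413174180728}
scene [-0.0493  0.4222  0.7677]
jar [(array([251.5, 329. ]), 0.87)]
cap [(array([200.5, 358.6]), 0.89), (array([309.6, 340. ]), 0.89), (array([247.8, 299.4]), 0.59)]
cap_top [(array([245.4, 290.7]), 0.85), (array([309.7, 326.1]), 0.84)]
holder [(array([331.4, 284.4]), 0.73), (array([245.3, 288.5]), 0.51)]
vial_a [(array([257.6, 247.7]), 0.61), (array([233.1, 273. ]), 0.59)]
brass_weight [(array([319. , 221.3]), 0.76)]
tape_roll [(array([450.3, 232.9]), 0.59)]
top [ 0.4772 -0.0615  1.154 ]
jar [(array([245.9, 262.4]), 0.72)]
cap [(array([210.3, 260.6]), 0.92), (array([239.3, 253.7]), 0.78), (array([276.3, 292.2]), 0.73)]
cap_top [(array([203.4, 261.2]), 0.75), (array([273.6, 292.3]), 0.75), (array([241.1, 257. ]), 0.58)]
holder [(array([318.5, 261. ]), 0.85)]
vial_a [(array([261.2, 205.7]), 0.66), (array([291.5, 188.7]), 0.59)]
brass_weight [(array([355.8, 197.3]), 0.43)]
tape_roll [(array([437.5, 266.6]), 0.64)]
```

View pics/scene.png

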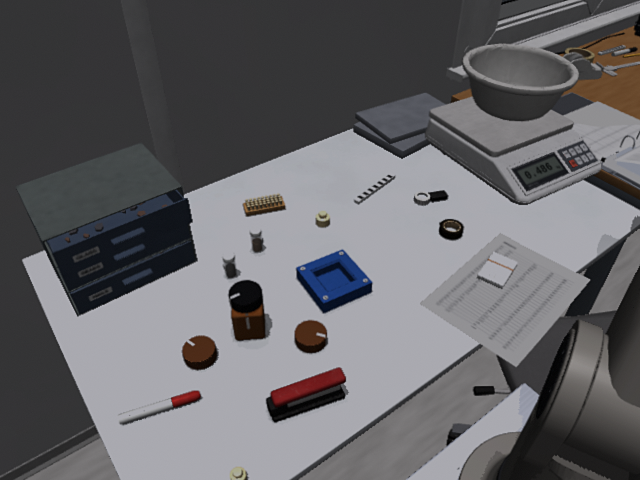

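View pics/top.png

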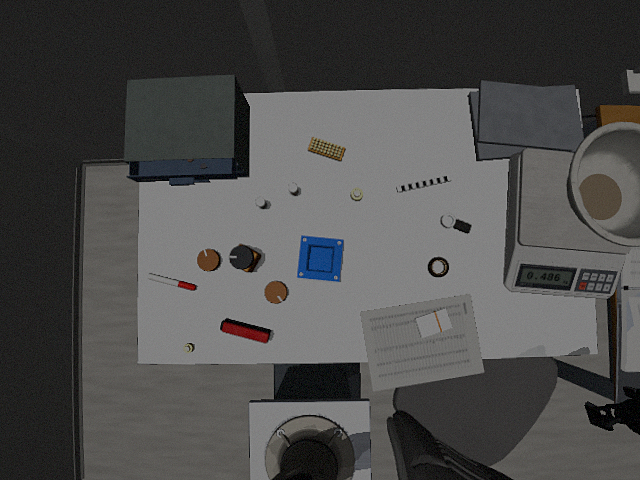

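Run:
```python
from h import *
np.set_printoptions(precision=4,suppress=True)
s=shot("scene");t=shot("top")
save(s,"sc.png",(160,180,480,400),2.5)
for n,a,b in(("jar",(251.5,329),(245.9,262.4)),("captop",(245.4,290.7),(241.1,257)),("holder",(331.4,284.4),(318.5,261))):
    print(n,tri([ray(s,a),ray(t,b)]))
print(t["W"])
```

```text
jar [0.5169 0.1586 0.0099]
captop [0.5278 0.1538 0.0999]
holder [ 0.5189 -0.0312  0.0073]
[[-0.0201 -0.9966  0.0803  0.4772]
 [-0.9996  0.0216  0.0176 -0.0615]
 [-0.0192 -0.0799 -0.9966  1.154 ]
 [ 0.      0.      0.      1.    ]]
```

The two scene views show one black cap, on the amber jar at scene (246,297) and top (242,257). The things that could be mistaken for it are the brown discs at scene (200,352) and (310,336), top (208,260) and (276,292). I choose the black cap on the jar. The holder is at scene (334,279), top (320,259).

View pics/sc.png

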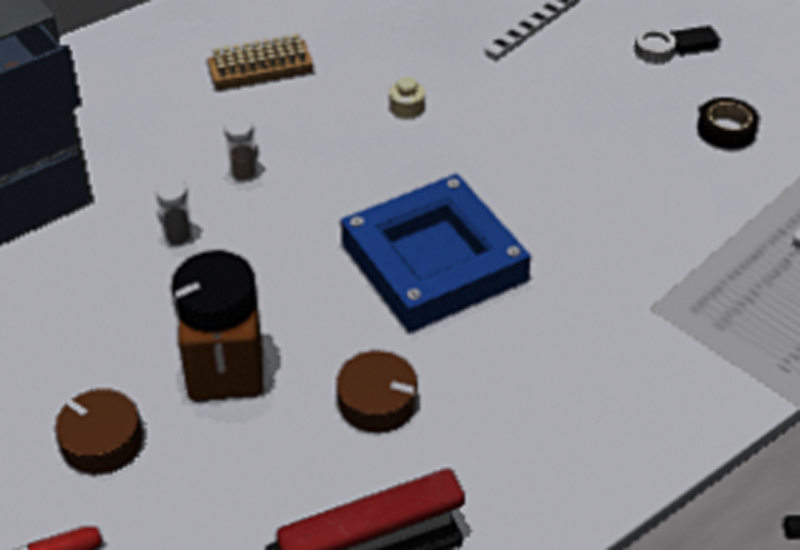

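{"name": "jog_arm", "arguments": {
  "motion": [
    [0,0,-0.15,50,-60,-10,85],
    [0,0,-0.3,100,-120,-20,85],
    [0,0,-0.45,150,-180,-30,85],
    [0,0,-0.6,190,-228,-40,85],
    [0,0,-0.75,230,-276,-50,85],
    [0,0,-0.9,270,-324,-60,85],
    [0,0,-1.05,310,-372,-70,85],
    [0,0,-1.2,350,-420,-80,85],
    [0,0,-1.35,390,-468,-90,85],
    [0,0,-1.5,430,-516,-100,85]
  ]
}}

```text
t: 2.15
eef_pos: [0.4382, -0.0694, 0.3235]
tool_rot: [0.001, 0.617, 0.787, 0.0]
contact_force: [1.1, -0.0, -0.7]
gripper_width: 0.998
grasp_force: 0.0
```

The crop confirms it: black cap with a white mark on the amber jar at crop (214,290), with brown look-alikes beside it at (98,430) and (377,390).

Run:
```python
from h import *
np.set_printoptions(precision=4,suppress=True)
o=bot.get_obs();print(o["q"],o["eef_pos"])
p=shot("wrist");save(p,"w1.png");print(p["W"]);print(p["tool_from_camera"])
for th in("jar","cap","cap_top","holder"):
    print(th,[(np.round(d["xy"],1),round(d["score"],2)) for d in bot.tip_of(th,p)][:4])
```

```text
[ 0.5983  0.0386 -0.589   1.9234  0.0239  1.1851  0.2412] [ 0.4382 -0.0694  0.3235]
[[ 0.9711  0.226   0.0768  0.4174]
 [ 0.2387 -0.9211 -0.3074  0.0095]
 [ 0.0013  0.3169 -0.9485  0.4656]
 [ 0.      0.      0.      1.    ]]
[[ 0.0005 -0.9488 -0.3159  0.0815]
 [ 1.      0.0004  0.0005 -0.0012]
 [-0.0003 -0.3159  0.9488 -0.1422]
 [ 0.      0.      0.      1.    ]]
jar []
cap [(array([341.2,  72.3]), 0.96), (array([450.4,  12.2]), 0.83), (array([310.8, 353. ]), 0.45)]
cap_top [(array([341.3,  73.4]), 0.77), (array([458.7,   1.9]), 0.73)]
holder []
```

View pics/w1.png

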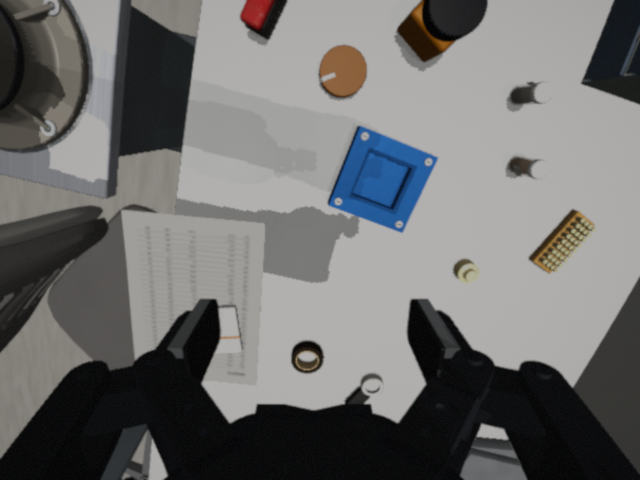

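The wrist picture shows the holder screws at about (365,136), (431,161), (399,224) and (338,202), and the jar's cap at (453,10), cut off by the frame. I'll go above the jar.

{"name": "jog_arm", "arguments": {
  "motion": [
    [0,0,0,46,32,0,85],
    [0,0,0,90,63,0,85],
    [0,0,0,135,95,0,85],
    [0,0,0,175,120,0,85],
    [0,0,0,175,120,0,85],
    [0,0,0,175,120,0,85]
  ]
}}

```text
t: 3.15
eef_pos: [0.5135, 0.1247, 0.3221]
tool_rot: [-0.0, 0.62, 0.785, -0.001]
contact_force: [0.6, -0.3, -0.7]
gripper_width: 0.997
grasp_force: 0.0
```

Run:
```python
from h import *
np.set_printoptions(precision=4,suppress=True)
o=bot.get_obs();print(o["q"],o["eef_pos"])
p=shot("wrist");save(p,"w2.png")
import pickle;pickle.dump(p,open("w2.pkl","wb"))
for th in("jar","cap","cap_top","holder"):
    for d in bot.tip_of(th,p)[:4]: print(th,np.round(d["xy"],1),round(d["score"],2),atz(p,d["xy"],dict(jar=0,cap=.077,cap_top=.101,holder=0)[th]))
```

```text
[ 0.2813  0.2343 -0.7486  1.7477  0.1694  1.2271 -0.2783] [0.5135 0.1247 0.3221]
cap [351.3  88.3] 0.94 [0.5242 0.2504 0.077 ]
cap [331.7 175.5] 0.9 [0.5269 0.1542 0.077 ]
cap [254.6 204. ] 0.79 [0.4458 0.1002 0.077 ]
cap_top [348.   84.6] 0.98 [0.5182 0.2501 0.101 ]
cap_top [251.8 211.6] 0.91 [0.4472 0.0972 0.101 ]
cap_top [335.2 178.7] 0.69 [0.5294 0.1548 0.101 ]
holder [296.1 287.1] 0.92 [ 0.5225 -0.0357  0.    ]
```

View pics/w2.png

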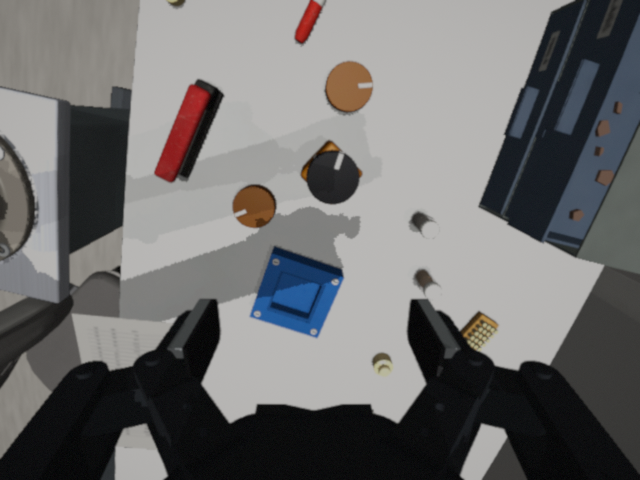

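The wrist picture shows the cap centre at (333,177) with its mark toward (339,161), the jar's corners peeking out at (302,175), (331,141) and (361,172), and the holder screws at (276,262), (339,273), (314,331) and (257,313).

Run:
```python
from h import *
import pickle
np.set_printoptions(precision=4,suppress=True)
p=pickle.load(open("w2.pkl","rb"));save(p,"w2c.png",(240,130,380,340),2.8)
im=p["pixels"].astype(int);g=im.sum(2)
# holder screws: bright blobs enclosed by blue
hsv=cv2.cvtColor(p["pixels"],cv2.COLOR_RGB2HSV)
S=[]
for c in((276,262),(339,273),(314,331),(257,313)):
    y,x=np.mgrid[c[1]-5:c[1]+6,c[0]-5:c[0]+6]; sat=255-hsv[y,x,1].astype(float); w=np.clip(sat-130,0,None)*(hsv[y,x,2]>90)
    S.append(atz(p,((x*w).sum()/w.sum(),(y*w).sum()/w.sum()),.03))
S=np.array(S);print(S,S.mean(0))
d=np.roll(S,-1,0)-S;print("holder yaws",np.degrees(np.arctan2(d[:,1],d[:,0]))%90, np.linalg.norm(d,axis=1))
# cap mark
sub=g[140:205,300:365]
m=(sub>350)
yy,xx=np.nonzero(m); k=(np.hypot(xx+300-333,yy+140-177)<26); 
a=atz(p,(xx[k].mean()+300,yy[k].mean()+140),.101);print("mark",a,k.sum())
c=np.array([.528,.154,.101]);print("capyaw",np.degrees(np.arctan2(*(c-a)[1::-1])))
# amber
a=(hsv[...,0]>5)&(hsv[...,0]<22)&(hsv[...,1]>130)&(hsv[...,2]>60)
n,l,st,ce=cv2.connectedComponentsWithStats(a.astype(np.uint8));
for i in range(1,n):
    if st[i,4]>40: print(st[i],ce[i])
```

```text
[[ 0.4835  0.0125  0.03  ]
 [ 0.5805  0.0185  0.03  ]
 [ 0.5631 -0.0894  0.03  ]
 [ 0.4722 -0.0779  0.03  ]] [ 0.5248 -0.0341  0.03  ]
holder yaws [ 3.5856 80.8369 82.7784 82.8949] [0.0973 0.1094 0.0916 0.0911]
mark [0.5284 0.174  0.101 ] 97
capyaw -91.11020602250413
[ 326   63   46   49 1629] [347.3573  86.7078]
[321 142  18  10 104] [329.5962 147.4135]
[301 165   8  16  68] [304.9118 172.1471]
[ 234  186   41   41 1246] [254.3876 205.9872]
[463 313  34  26 271] [476.9815 324.6089]
```

View pics/w2c.png

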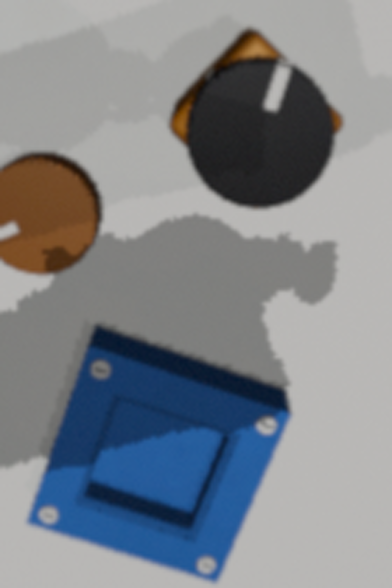

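The crop gives the screws as (275.7,262.1), (335,282.1), (313.9,331.8) and (257.1,313.9), so one of my earlier ones was wrong. The cap mark runs (336.8,169.3) to (341.4,154.3).

Run:
```python
from h import *
import pickle
np.set_printoptions(precision=4,suppress=True)
p=pickle.load(open("w2.pkl","rb"));s=shot("scene")
S=np.array([atz(p,c,.03) for c in((275.7,262.1),(335,282.1),(313.9,331.8),(257.1,313.9))]);print(S.mean(0))
d=np.roll(S,-1,0)-S;print("holder",np.degrees(np.arctan2(d[:,1],d[:,0]))%90,np.linalg.norm(d,axis=1))
a,b=atz(p,(336.8,169.3),.101),atz(p,(341.4,154.3),.101);print("mark",a,b,"capyaw",np.degrees(np.arctan2(*(a-b)[1::-1])))
for n,c,z in(("bl",(236,338.8),0),("br",(264.8,336),0),("mark",(248,323.2),.035)): print(n,atz(s,c,z))
e=atz(s,(264.8,336),0)-atz(s,(236,338.8),0);print("jar face dir",np.degrees(np.arctan2(e[1],e[0])),np.linalg.norm(e))
for c in((329.6,140.7),(301.4,173.9),(361.8,173.6)): print(atz(p,c,.07),atz(p,c,0))
# overlay
ims=[]
for cam,box in((p,(270,110,390,210)),(s,(210,270,290,350))):
    for yaw in(-30,-20):
        Rz=R.from_euler("z",yaw,degrees=True).as_matrix()
        im=cv2.resize(cam["pixels"][box[1]:box[3],box[0]:box[2],::-1],(400,300))
        k=np.array([400/(box[2]-box[0]),300/(box[3]-box[1])])
        for z in(0,.07):
            q=np.array([[-28,-28],[28,-28],[28,28],[-28,28]])/1000
            X=np.c_[q,np.full(4,z)]@Rz.T+[.527,.154,0]
            u=((proj(cam,X)-box[:2])*k).astype(int);cv2.polylines(im,[u],True,(0,255,0) if z else (255,255,0),1)
        cv2.putText(im,str(yaw),(5,20),0,.6,(0,0,255));ims.append(im)
cv2.imwrite("pics/ov.png",np.vstack([np.hstack(ims[:2]),np.hstack(ims[2:])]))
```

```text
[ 0.5236 -0.0385  0.03  ]
holder [83.0864 83.5388 83.2236 83.1325] [0.0903 0.0898 0.0909 0.09  ]
mark [0.5285 0.1651 0.101 ] [0.5293 0.1816 0.101 ] capyaw -92.68645995296326
bl [0.5224 0.1907 0.    ]
br [0.4966 0.1448 0.    ]
mark [0.514  0.1663 0.035 ]
jar face dir -119.42147711893075 0.05263652141800568
[0.5153 0.1914 0.07  ] [0.5191 0.1891 0.    ]
[0.4922 0.1469 0.07  ] [0.492  0.1368 0.    ]
[0.5615 0.1638 0.07  ] [0.5735 0.1567 0.    ]
```

View pics/ov.png

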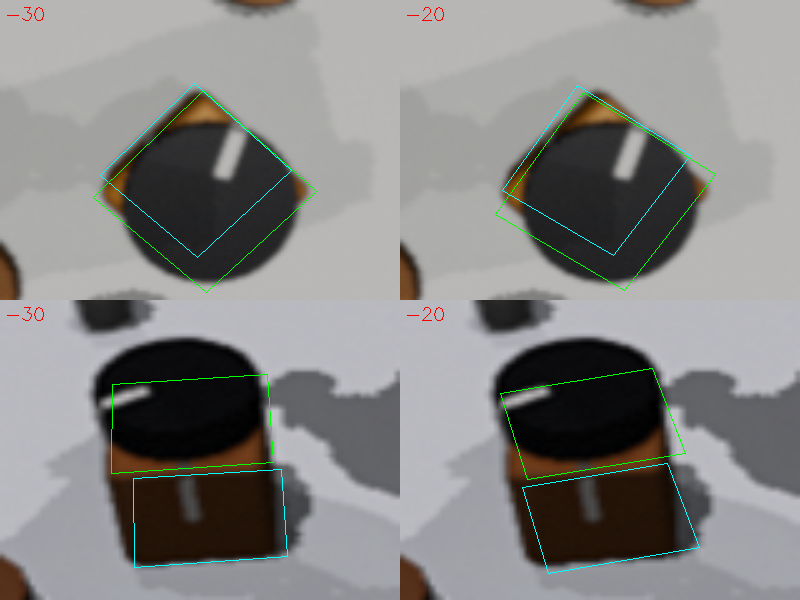

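Fit at about -29.4° jar yaw: jar near (0.528, 0.1545), holder (0.5236, -0.0385) at -6.8°, and cap yaw -92.7°, so relative -63°. I'll turn the fingers square to the jar and hover.

{"name": "jog_arm", "arguments": {
  "motion": [
    [0,0,0.18,10,8,40,85],
    [0,0,0.36,20,16,80,85],
    [0,0,0.54,26,21,120,85],
    [0,0,0.72,26,21,150,85],
    [0,0,0.75,26,21,160,85],
    [0,0,0.75,26,21,160,85],
    [0,0,0.75,26,21,160,85]
  ]
}}

```text
t: 4.32
eef_pos: [0.5288, 0.1574, 0.1642]
tool_rot: [0.0, 0.863, 0.505, 0.001]
contact_force: [-0.4, 1.0, 0.1]
gripper_width: 0.997
grasp_force: 0.0
```

Run:
```python
from h import *
np.set_printoptions(precision=4,suppress=True)
o=bot.get_obs();print(o["q"],o["eef_pos"],o["tool_rot"])
p=shot("wrist");save(p,"w3.png")
im=p["pixels"]
for th in("cap","cap_top"):
    for d in bot.tip_of(th,p)[:4]: print(th,np.round(d["xy"],1),round(d["score"],2),atz(p,d["xy"],dict(jar=0,cap=.077,cap_top=.101)[th]))
```

```text
[ 0.0589  0.4107 -0.5776  1.8893  0.2783  0.9191 -1.1633] [0.5288 0.1574 0.1642] [0.0003 0.8632 0.5048 0.0012]
cap [274.9 316.1] 0.92 [0.4705 0.1178 0.077 ]
cap [256.9 118.8] 0.76 [0.5374 0.2501 0.077 ]
cap [312.3 247.1] 0.7 [0.5251 0.1542 0.077 ]
cap_top [248.8 121.3] 0.92 [0.5356 0.249  0.101 ]
cap_top [269.4 331.9] 0.74 [0.4702 0.1201 0.101 ]
cap_top [311.6 256. ] 0.68 [0.526  0.1566 0.101 ]
cap_top [472.1 179.2] 0.45 [0.6386 0.1523 0.101 ]
```

View pics/w3.png

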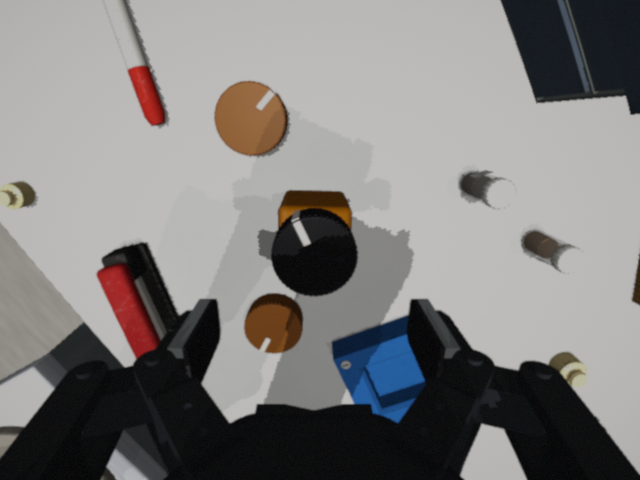

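The wrist picture shows the cap at (314,251), radius 42 px, with the jar body square to the image. The brown discs are at (251,118) and (274,322), well clear. Descending.

{"name": "jog_arm", "arguments": {
  "motion": [
    [0,0,0,-2,-1,40,85],
    [0,0,0,-2,-1,75,85],
    [0,0,0,-2,-1,97,85],
    [0,0,0,-2,-1,97,85],
    [0,0,0,-2,-1,97,50],
    [0,0,0,-2,-1,97,50],
    [0,0,0,-2,-1,97,50],
    [0,0,0,-2,-1,97,50]
  ],
  "grip_force": 80
}}

```text
t: 5.48
eef_pos: [0.5276, 0.1561, 0.0676]
tool_rot: [0.001, 0.864, 0.504, 0.002]
contact_force: [0.3, -2.0, 6.5]
gripper_width: 0.667
grasp_force: 84.0
```

{"name": "jog_arm", "arguments": {
  "motion": [
    [0,0,0,0,0,-20,50],
    [0,0,0,0,0,-45,50],
    [0,0,-0.1,-10,5,-70,50],
    [0,0,-0.2,-55,30,-70,50],
    [0,0,-0.3,-100,54,-70,50],
    [0,0,-0.395,-145,78,-70,50],
    [0,0,-0.395,-171,92,-70,50],
    [0,0,-0.395,-171,92,-70,50],
    [0,0,-0.395,-171,92,-70,50],
    [0,0,-0.395,-171,92,-70,50]
  ]
}}

```text
t: 6.72
eef_pos: [0.5221, -0.0367, 0.1362]
tool_rot: [-0.0, 0.747, 0.665, 0.0]
contact_force: [-0.0, 0.3, -3.8]
gripper_width: 0.661
grasp_force: 86.6
```

Run:
```python
from h import *
np.set_printoptions(precision=4,suppress=True)
o=bot.get_obs();print(o["q"],o["eef_pos"],o["tool_rot"],o["contact_force"],o["gripper_width"])
import pickle
p=shot("wrist");s=shot("scene");t=shot("top");pickle.dump((p,s,t),open("w4.pkl","wb"))
for n,c in(("s",s),("t",t),("w",p)):
    for th in("jar","cap","holder"): print(n,th,[(np.round(d["xy"],1),round(d["score"],2)) for d in bot.tip_of(th,c)][:3])
a=cv2.resize(p["pixels"][180:480,160:560,::-1],(400,300));
u=proj(s,[.5236,-.0385,.05])[0].astype(int);b=s["pixels"][u[1]-75:u[1]+75,u[0]-100:u[0]+100,::-1]
cv2.imwrite("pics/w4.png",np.hstack([cv2.resize(a,(400,300)),cv2.resize(b,(400,300))]));print(u)
```

```text
[ 0.461   0.4176 -0.6273  1.9723  0.3218  0.8501 -0.4575] [ 0.5221 -0.0367  0.1362] [-0.      0.7472  0.6646  0.0003] [-0.0209  0.3348 -3.8191] 0.6609492778004008
s jar [(array([336.8, 260.7]), 0.58)]
s cap [(array([336.2, 229. ]), 0.83), (array([204.9, 357.6]), 0.73), (array([311.2, 339.2]), 0.62)]
s holder [(array([328.8, 285.6]), 0.66)]
t jar []
t cap [(array([277. , 292.4]), 0.71), (array([209.4, 260.4]), 0.69)]
t holder []
w jar [(array([501. , 303.3]), 0.73), (array([315.5, 255. ]), 0.56)]
w cap [(array([315.9, 315.5]), 0.85), (array([188.3,  95.6]), 0.81)]
w holder [(array([316.7, 223.3]), 0.9)]
[335 266]
```

View pics/w4.png

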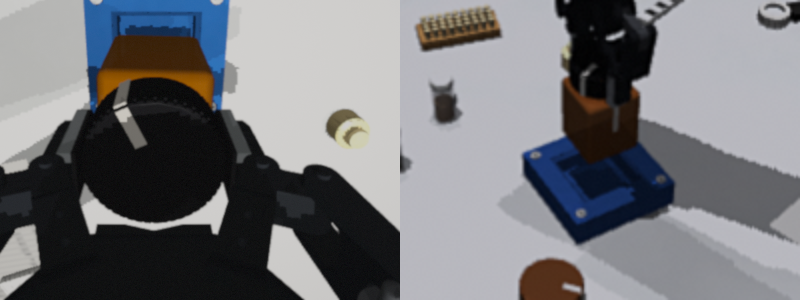

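The wrist half shows the jar square to the holder: jar front lower edge at row ~217, columns 278–353, and the holder screws at (258,182) and (375,182). The scene half shows the jar hanging above the pocket. I'll work out the remaining offset along tool x.

Run:
```python
from h import *
import pickle
np.set_printoptions(precision=4,suppress=True)
p,s,t=pickle.load(open("w4.pkl","rb"))
R0=R.from_quat([.7472,.6646,0,0]).as_matrix();P=np.array([.5221,-.0367,0])
f=lambda X:((X-P)@R0*1000).round(1)[:2]
hsv=cv2.cvtColor(p["pixels"],cv2.COLOR_RGB2HSV)
am=(hsv[...,0]>4)&(hsv[...,0]<24)&(hsv[...,1]>120)&(hsv[...,2]>50)
bl=(hsv[...,0]>100)&(hsv[...,0]<125)&(hsv[...,1]>100)
for c in(300,316,332):
    print(c,"amber rows",np.nonzero(am[150:300,c])[0][[0,-1]]+150,[tuple(int(v) for v in hsv[r,c]) for r in range(208,228,3)])
for r in(222,226,240,250):
    x=np.nonzero(am[r,230:420])[0]+230;print("row",r,x.min(),x.max(),x.mean())
for r in(170,185,200):
    x=np.nonzero(bl[r,200:440])[0]+200;print("blue",r,x.min(),x.max(),(x.min()+x.max())/2)
x=np.nonzero(bl[:,316])[0];print("blue rows col316",x[0],x[-1])
for n,c,z in(("cap",(315.9,315.5),.1456),("jar",(315.5,255),.0686),("holder",(316.7,223.3),0),("edge217",(315.5,217),.0686),("scrL",(258,182),.03),("scrR",(375,182),.03)):
    X=atz(p,c,z);print(n,X,"tool",f(X))
print("holder est",f(np.array([.5236,-.0385,0])))
for n,c,z in(("jar s",(336.8,260.7),.0686),("cap s",(336.2,229),.1456),("holder s",(328.8,285.6),0)):print(n,f(atz(s,c,z)))
```

```text
300 amber rows [216 258] [(108, 189, 81), (107, 190, 79), (110, 152, 72), (16, 246, 57), (15, 219, 56), (16, 224, 57), (15, 207, 59)]
316 amber rows [217 257] [(107, 198, 80), (108, 185, 80), (108, 178, 76), (13, 201, 57), (14, 207, 58), (14, 202, 58), (15, 220, 58)]
332 amber rows [217 259] [(107, 192, 101), (108, 190, 79), (108, 190, 79), (14, 191, 56), (16, 228, 57), (14, 215, 58), (15, 211, 58)]
row 222 274 357 315.5
row 226 272 358 315.0
row 240 265 364 314.5
row 250 260 369 314.5
blue 170 243 389 316.0
blue 185 244 388 316.0
blue 200 245 387 316.0
blue rows col316 162 214
cap [ 0.5218 -0.0386  0.1456] tool [-1.9 -0. ]
jar [ 0.5221 -0.0395  0.0686] tool [-2.7  0.3]
holder [ 0.5238 -0.0373  0.    ] tool [-0.4  1.8]
edge217 [ 0.5251 -0.0129  0.0686] tool [23.9  0.2]
scrL [0.4844 0.0086 0.03  ] tool [ 40.6 -42.7]
scrR [ 0.5716 -0.0016  0.03  ] tool [40.7 45.1]
holder est [-1.6  1.7]
jar s [-2.1 -2.7]
cap s [-1.6  1.3]
holder s [11.   4.3]
```

{"name": "jog_arm", "arguments": {
  "motion": [
    [0,0,0,0,1,20,50],
    [0,0,0,0,1,34,50],
    [0,0,0,0,1,40,50],
    [0,0,0,0,1,46,50],
    [0,0,0,0,1,52,50],
    [0,0,0,0,1,57,50],
    [0,0,0,0,1,57,50]
  ]
}}

```text
t: 8.2
eef_pos: [0.5225, -0.0384, 0.078]
tool_rot: [-0.0, 0.748, 0.664, -0.0]
contact_force: [-0.1, 1.0, -5.1]
gripper_width: 0.663
grasp_force: 87.4
```

{"name": "jog_arm", "arguments": {
  "motion": [
    [0,0,0,0,0,1.5,50],
    [0,0,0,0,0,2.5,50],
    [0,0,0,0,0,3.5,50],
    [0,0,0,0,0,3.5,50]
  ]
}}

```text
t: 8.7
eef_pos: [0.5234, -0.0384, 0.0757]
tool_rot: [0.0, 0.748, 0.664, 0.0]
contact_force: [0.9, -0.3, 0.3]
gripper_width: 0.663
grasp_force: 88.1
```

{"name": "jog_arm", "arguments": {
  "motion": [
    [0,0,0,0,0,0.5,50],
    [0,0,-0.14,0,0,0.5,50],
    [0,0,-0.28,0,0,0.5,50],
    [0,0,-0.42,0,0,0.5,50],
    [0,0,-0.56,0,0,0.5,50],
    [0,0,-0.7,0,0,0.5,50],
    [0,0,-0.84,0,0,0.5,50],
    [0,0,-0.98,0,0,0.5,50],
    [0,0,-1.1,0,0,0.5,50],
    [0,0,-1.1,0,0,0.5,50]
  ],
  "grip_force": 90
}}

```text
t: 9.95
eef_pos: [0.5241, -0.0372, 0.0766]
tool_rot: [0.001, 0.29, 0.957, 0.001]
contact_force: [-4.3, 1.9, 15.8]
gripper_width: 0.661
grasp_force: 96.1
```

Run:
```python
from h import *
np.set_printoptions(precision=4,suppress=True)
o=bot.get_obs();print(o["q"],o["eef_pos"],o["tool_rot"],o["contact_force"],o["torque"])
p=shot("wrist");s=shot("scene");t=shot("top")
a=p["pixels"][180:480,120:520,::-1]
u=proj(s,[.5236,-.0385,.08])[0].astype(int);b=s["pixels"][u[1]-60:u[1]+60,u[0]-80:u[0]+80,::-1]
cv2.imwrite("pics/w5.png",np.hstack([a,cv2.resize(b,(400,300))]))
c=atz(p,(0,0),.109);
# white mark on the cap top
g=p["pixels"].astype(int).min(2);C=proj(p,[.523,-.039,.109])[0];print("capcentre px",C)
yy,xx=np.nonzero(g>110);k=np.hypot(xx-C[0],yy-C[1])<60
pts=np.c_[xx[k],yy[k]].astype(float);print(len(pts),pts.mean(0),pts.min(0),pts.max(0))
X=np.array([atz(p,q,.109) for q in pts]);m=X.mean(0);v=np.array([.523,-.039])-m[:2];print("capyaw",np.degrees(np.arctan2(v[1],v[0])))
```

```text
[ 0.6057  0.5848 -0.8354  1.9975  0.5956  0.8177  0.4112] [ 0.5241 -0.0372  0.0766] [0.0011 0.2896 0.9571 0.0006] [-4.2666  1.9352 15.7579] [0.2872 1.0419 0.0698]
capcentre px [309.8418 345.9222]
554 [294.9675 342.722 ] [269. 291.] [337. 405.]
capyaw 54.373979488300996
```

View pics/w5.png

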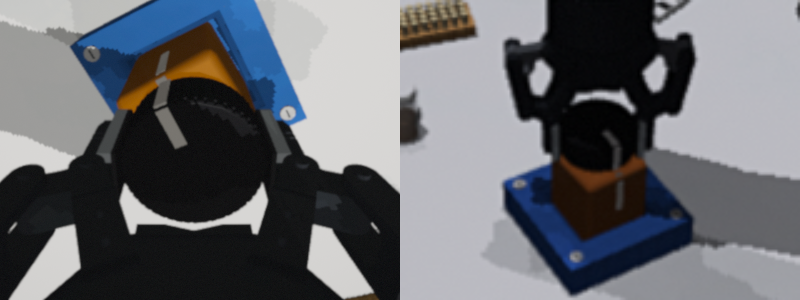

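The picture shows the cap's mark in line with the jar's mark in both views. The jar is seated and the turning torque has gone, so I'll lift straight up.

{"name": "jog_arm", "arguments": {
  "motion": [
    [0,0,0,0,0,-4,50],
    [0,0,0,0,0,-10,50],
    [0,0,0,0,0,-18,50],
    [0,0,0,0,0,-28,50],
    [0,0,0,0,0,-38,50],
    [0,0,0,0,0,-48,50],
    [0,0,0,0,0,-48,50],
    [0,0,0,0,0,-48,50],
    [0,0,0,0,0,-48,50]
  ]
}}

```text
t: 11.22
eef_pos: [0.5227, -0.0384, 0.1224]
tool_rot: [-0.0, 0.291, 0.957, -0.0]
contact_force: [-0.3, -0.8, -1.0]
gripper_width: 0.664
grasp_force: 95.5
```

Run:
```python
from h import *
np.set_printoptions(precision=4,suppress=True)
o=bot.get_obs();print(o["eef_pos"],o["tool_rot"],o["contact_force"],o["grasp_force"])
p=shot("wrist");s=shot("scene")
for n,c in(("s",s),("w",p)):
    for th,z in(("jar",.008),("cap",.133),("holder",0)): print(n,th,[(np.round(d["xy"],1),round(d["score"],2),atz(c,d["xy"],z)) for d in bot.tip_of(th,c)][:2])
    print("expect jar",proj(c,[.5236,-.0385,.008]),"cap",proj(c,[.5236,-.0385,.133]))
hsv=cv2.cvtColor(s["pixels"],cv2.COLOR_RGB2HSV)
am=(hsv[...,0]>4)&(hsv[...,0]<24)&(hsv[...,1]>120)&(hsv[...,2]>30);y,x=np.nonzero(am[200:300,290:380]);print("amber in scene",len(x),x.mean()+290,y.mean()+200,y.min()+200,y.max()+200, "rim/body expected",proj(s,[[.5236,-.0385,.03],[.5236,-.0385,.104]]))
```

```text
[ 0.5227 -0.0384  0.1224] [-0.0003  0.2906  0.9568 -0.0001] [-0.3269 -0.8207 -1.0467] 95.54113991966005
s jar [(array([334. , 283.4]), 0.97, array([ 0.5202, -0.0336,  0.008 ]))]
s cap [(array([312.4, 335.8]), 0.97, array([0.3594, 0.1347, 0.133 ])), (array([335.6, 233.5]), 0.96, array([ 0.5253, -0.039 ,  0.133 ]))]
s holder [(array([332.2, 286.3]), 0.68, array([ 0.522 , -0.0306,  0.    ]))]
expect jar [[334.8936 281.36  ]] cap [[335.9737 234.0862]]
w jar [(array([315.3, 230.4]), 0.88, array([ 0.5222, -0.037 ,  0.008 ]))]
w cap [(array([383.8,  49. ]), 0.78, array([0.446 , 0.0423, 0.133 ])), (array([312.2, 315.1]), 0.65, array([ 0.5218, -0.0393,  0.133 ]))]
w holder []
expect jar [[314.7011 232.7501]] cap [[315.799  317.1366]]
amber in scene 625 333.6128 260.4336 244 289 rim/body expected [[335.0726 273.5912]
 [335.709  245.7623]]
```

```bash
python3 -c "
from station import bot;print(bot.hand_in())"
```

```text
the job is handed in; nothing more can be done
None
```

I handed the job in at about 11 s of the 45 s. By the last measurements the jar is seated in the holder and the unscrewed cap is held level about 28 mm above its rim, marks in line; `hand_in()` returned no verdict.

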